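# Clamp a sleeve in a fixture with its draw latch

## Robot

A 6-joint arm with a two-finger parallel gripper is mounted at the origin on the work surface. World frame = base frame: x ahead of the robot, y to its left, z up, the work surface at z = 0. Lengths are in m, angles in rad, forces in N, time in s.
With the tool pointing down it reaches from about 0.25 to 0.725 m from the base axis. Payload 9.7 kg.
Tool frame: the origin (TCP) lies midway between the tips of the shut fingers; the grasp point (between the pads) lies 19 mm behind it (arm.pinch_z is the x of the grasp point in the tool frame, in m); x points along the fingers, y is the direction in which the jaws open and shut, and the axes are right-handed (so a half turn about x gives the same grasp; the last joint's range is limited). The gripper opens to 85 mm and grips with 20 to 120 N. Pads are 22 mm wide; open, the fingers measure 114 mm over their backs; the gripper's body (76 mm by 85 mm) begins 54 mm behind the grasp point. The pads swing forward as they close: fully open they stand 13 mm farther back than shut.
Start: joints at [1.123, 0.087, 0.176, 1.66, 0, 1.571], TCP at [0.238, 0.496, 0.231] pointing down, gripper open.
Joint ranges: [-3.13, 3.13], [-0.85, 1.81], [-1.15, 1.24], [-2.2, 2.28], [-1.44, 1.52], [-3.14, 3.14]. Speed limits (rad/s): [2.22, 2.22, 2.57, 3.14, 3.14, 3.14].

## Interface

Orientations are given as a unit quaternion [x, y, z, w].
In Python, from station import arm gives the robot as it stands.
- The arm moves only by the shell command python3 -m inch 'ROWS' [FORCE]. ROWS is JSON, a list that holds one entry, the list of rows, each a list of 5 numbers: the opening, from -1 (shut) to 1 (fully open), then the shift along the tool's x, y, z in m, then the turn about the tool's x in rad. A call has 1 to 12 rows; each row shifts and turns the commanded pose from where the row before left it, along the tool's axes as they then stand; what a row does not reach is not made up. A row lasts 1/8 s, in which the tool goes at most 62.5 mm and 10.7 degrees, less where a joint would pass 70% of its speed; a pose out of reach is approached as far as the arm can. A call with a gripper value outside its range is refused whole. The fingers move at their own pace and stop on an object; FORCE is the grip in N (left out, the last holds). Time passes only in rows, so rows that do not move let the fingers close. It gives the time, the measured TCP pose, the force and the opening at its end, in the units of the state.
- arm.state(): the state, without advancing time (a new reading comes with each control period).
- arm.grab_frame(name): name is "scene" or "top" or "wrist"; returns a dict with "color" (400x640x3 uint8, red, green, blue), "depth" (400x640 float32, m along the optical axis (not along the pixel's ray), 0 where there is no reading), "K" (3x3 intrinsics, pixels), "origin" and "rotation" of the camera in the world. Camera axes: x right, y down, z forward; pixel columns grow to the right and rows downward; lengths in m; the calibration is good to about 2 mm. A picture is of the moment at which its call begins.
- arm.close_job(): hands the job in, once; it reports no verdict.
Trained networks look in a picture, given as the dict that the camera call returned (one of the last four; its "shot" number tells which), for a name from the list of things; names that differ only in an ending like _2 or _b are one class to them, and where a whole thing is asked for, a point or a joint stands for the part that bears it (a point fixed in the world has none). Each returns a list of dicts, best first, with "conf" (0 to 1); they miss things now and then, are a little off and sometimes report something else, mostly with a low value. They report only what shows in the picture. A call takes as long as a camera call.
- arm.cut_out(picture, thing): "mask" (400x640 bool, what is visible of it) and "centre" ([column, row] in pixels, amid what is visible of it).
- arm.mark_of(picture, thing): "centre" ([column, row] in pixels: a listed point, or the origin of a listed thing).
The state is a dict: "time": time; "joint_pos": joint angles; "qd": joint speeds; "effort": joint torques, N m; "eef_pos": TCP position; "tool_rot": TCP orientation; "force": force on the tool from outside, world axes, zero at the start; "torque": the same for the moment, N m; "opening": finger opening in m.
Only numpy, scipy, OpenCV 4.12 (cv2) and the standard library are available. Lean on these libraries where they do the work, as an engineer would, in place of code of your own. Each camera call takes 0.05 s, during which the arm holds its last target. There are 200 camera calls.

## Task

Clamp the sleeve in the fixture with its draw latch: hook the latch loop's cross bar down into the keeper slot behind the overhanging nose of the sliding jaw, then press the lever over centre until it lies flat and stays there, pulling the jaw in. Feel your way gently, without ramming the bar onto the keeper or forcing the lever, and leave the loose parts around the fixture where they are; let go at the end.

Things in the scene. Friction and masses are not known exactly. Their poses are not given: they have to be found in the camera images.
- fixture: Fixed clamping fixture: aluminium base plate 240 x 100 x 15 mm (its x -108 to +132 mm, y -50 to +50 mm). Origin on the table straight under the lever's pivot; x points along the pull line from the latch to the keeper, z up. Lever axle along y at (0, 0, 45 mm). A steel sleeve, 36 mm in diameter, top at 35 mm, stands at x = 32 mm; beyond it a sliding jaw carries the keeper
- keeper (a point): Point fixed to the fixture, at its x = 97 mm, 54.5 mm above the table: where the middle of the slot mouth in the keeper's flat top lies when the jaw stands farthest out. The jaw's real place is NOT measured: the slot lies anywhere from 0 to 18 mm nearer to the latch along x (differs from start to start): find it by touch or sight. The jaw yields towards the latch on a spring of 2.7 N/mm
- jaw (a joint): How far the sliding jaw with the keeper is pulled in from its own free place, m: 0 at the start, 0.004 to 0.022 latched. Keeper: steel, 26 mm wide (y). Slot for the bar along y: mouth 9.5 mm wide, floor 38 mm above the table. On its latch side the nose (top 20 mm long) overhangs the slot by 3 mm, underside 50 mm above the table; on its far side a plain block of equal height, 19 mm long
- lever: Steel lever, a flat bar 24 x 8 mm, reaching 90 mm from its pivot (origin) along its own -x; own y is the hinge axis. Flat and closed its axes equal the fixture's and it is on its stop; it opens by turning about +y (handle end swings up, to at most 1.9 rad) and starts 1.25 to 1.6 rad open. Stiff hinge (0.06 Nm), stays where left. Dead centre 0.17 rad before flat; closing takes up to about 12 N at the end
- handle (a point): Point on the lever's own +z face (the top when flat, the face to push on) near the handle end, 78 mm from the pivot and 4 mm above its centre plane
- loop: Steel wire latch loop; origin on its hinge at (-33.5, 0, -5.9) mm of the lever's frame, own x along its arms (104 mm long, 6 mm thick, at y = -23 and +23 mm), own y the hinge axis, own z towards the tab's top. Stiff hinge (0.05 Nm), stays where left, starts raised. With both hinges the bar moves in the fixture's x-z plane; pulled by its tab, the loop takes the lever along, against some 3 N of friction
- bar (a point): Middle of the loop's cross bar, round, 7 mm in diameter, 46 mm long along y, at the end of the arms. Lying in the slot its centre is 41.5 mm above the table; resting on the keeper's top, 58 mm
- tab (a point): Grip point on the loop's finger tab, 1 mm out and 40 mm up (loop's own x, z) from the bar's middle: a flat plate 10 mm thick (y) and 22 mm wide (x) that ends 15 mm beyond this point. Pinch it across y; it can turn about y between the fingers
- plate: Loose machined steel plate 100 x 70 x 18 mm with a bore, beside the fixture, not to be disturbed; origin at the centre of its underside
- bush: Loose steel bush, 52 mm in diameter, 35 mm high, standing beside the fixture, not to be disturbed; origin at the centre of its underside
- wrench: Loose wrench 160 mm long lying beside the fixture, not to be disturbed; origin about its middle

How it is judged:
On the way:
1. the loop's bar has dropped into the keeper slot while the lever is still up (bar centre less than 48 mm above the fixture's underside, lever more than 0.5 rad open) (z of bar in the frame of fixture below 0.048 m and x of bar in the frame of fixture above 0.07 m and angle between lever's own z axis and vertical above 0.5 rad), for 0.2 s.
At the end, for the whole second after the job is handed in: The lever lies flat (within 0.06 rad) and still, the loop's bar is in the keeper slot (its centre less than 50 mm above the fixture's underside) and holds the jaw pulled in by more than 3 mm (angle between lever's own z axis and vertical below 0.06 rad and value of joint jaw above 0.003 m and z of bar in the frame of fixture below 0.05 m and angular speed of lever below 0.1 rad/s); the robot touches nothing.
It fails at once if the bar is rammed against the keeper: more than 25 N between loop and fixture while the bar is above the slot (contact force between loop and fixture above 25 N and z of bar in the frame of fixture above 0.052 m).
It fails at once if the lever is forced: more than 25 N of the robot on it while the bar is in the slot and the lever less than 0.6 rad open (contact force between any of the fingers, the arm and lever above 25 N and angle between lever's own z axis and vertical below 0.6 rad and z of bar in the frame of fixture below 0.05 m).
It fails at once if a loose part is moved by more than 20 mm (distance of any of plate, bush, wrench from where it was at the start of the episode above 0.02 m).
It also fails if it takes over 72 s, if anything falls off the work surface, if the arm or the gripper's body presses on something with over 40 N, if the wrist force passes 120 N, or if a joint passes its speed limit or range.

## Working session

There is one attempt and no reset: what is moved stays moved. The work goes in short steps, Python scripts to look and compute and a shell command to move; the robot and the scene stay as the last step left them, time stands still between calls to the robot, and variables do not carry over. Pictures are saved under pics/ and viewed, about 8 in all and at most 12, crops included, and the job is handed in when it is done.

```bash
ls; mkdir -p pics; cat > h.py <<'E'
import numpy as np, cv2
from station import arm
from scipy.spatial.transform import Rotation as R
def px2w(f,c,d=None):
    K=np.array(f["K"]);u,v=c
    if d is None:
        p=f["depth"][int(v)-1:int(v)+2,int(u)-1:int(u)+2]; p=p[p>0]; d=np.median(p) if len(p) else 0
    return np.array(f["origin"])+np.array(f["rotation"])@(d*np.array([(u-K[0,2])/K[0,0],(v-K[1,2])/K[1,1],1]))
def w2px(f,p):
    q=np.array(f["rotation"]).T@(np.array(p)-f["origin"]); K=np.array(f["K"]); return (K@(q/q[2]))[:2]
def ray(f,c):
    K=np.array(f["K"]);r=np.array(f["rotation"])@np.array([(c[0]-K[0,2])/K[0,0],(c[1]-K[1,2])/K[1,1],1]);return np.array(f["origin"]),r/np.linalg.norm(r)
def tri(fs,cs):
    A=0;b=0
    for f,c in zip(fs,cs):
        o,r=ray(f,c);P=np.eye(3)-np.outer(r,r);A=A+P;b=b+P@o
    return np.linalg.solve(A,b)
def onz(f,c,z):
    o,r=ray(f,c);return o+r*(z-o[2])/r[2]
E
cat > m.py <<'E'
from h import *
s=arm.state();print(s["time"],s["eef_pos"],s["tool_rot"],s["force"],s["opening"]);print(R.from_quat(s["tool_rot"]).as_matrix().round(3),arm.pinch_z)
fs={}
for n in("scene","top","wrist"):
    f=arm.grab_frame(n);fs[n]=f;cv2.imwrite(f"pics/{n}0.png",f["color"][:,:,::-1])
    for t in "fixture keeper lever handle loop bar tab plate bush wrench".split():
        for m in arm.mark_of(f,t)[:2]:
            print(n,t,round(m["conf"],2),np.round(m["centre"],1),px2w(f,m["centre"]).round(4))
E
python3 m.py
```

```text
pics
0.0 [0.23803965 0.49555692 0.23057006] [ 0.15653758  0.68956094 -0.15748442  0.68934777] [-0.55787349  0.07306928  0.61266455] 0.08520282667560826
[[-0.001  0.433  0.901]
 [-0.001  0.901 -0.433]
 [-1.    -0.001  0.   ]] -0.0187Traceback (most recent call last):
  File "m.py", line 8, in <module>
    print(n,t,round(m["conf"],2),np.round(m["centre"],1),px2w(f,m["centre"]).round(4))
                                                         ~~~~^^^^^^^^^^^^^^^
  File "h.py", line 8, in px2w
    return np.array(f["origin"])+np.array(f["rotation"])@(d*np.array([(u-K[0,2])/K[0,0],(v-K[1,2])/K[1,1],1]))
                                 ~~~~~~~~~~~~~~~~~~~~~~~^^~~~~~~~~~~~~~~~~~~~~~~~~~~~~~~~~~~~~~~~~~~~~~~~~~~~~
ValueError: matmul: Input operand 1 has a mismatch in its core dimension 0, with gufunc signature (n?,k),(k,m?)->(n?,m?) (size 3 is different from 4)
```

```bash
sed -i 's/np.array(f\["rotation"\])/R.from_quat(f["rotation"]).as_matrix()/' h.py; python3 m.py; python3 -c "
import cv2,numpy as np
a=cv2.imread('pics/scene0.png');b=cv2.imread('pics/top0.png');cv2.imwrite('pics/both0.png',cv2.resize(np.vstack([a,b]),(480,600)))"
```

```text
0.1 [0.2380612  0.49558367 0.23066204] [ 0.15660085  0.68955462 -0.15741541  0.68935548] [ 0.56584626 -0.37307632 -0.29134259] 0.08549734562494708
[[-0.001  0.433  0.901]
 [-0.001  0.901 -0.433]
 [-1.    -0.001 -0.   ]] -0.0187
scene fixture 0.66 [366.1 207.8] [0.4855 0.095  0.0046]
scene fixture 0.59 [372.2 236.1] [0.5879 0.1205 0.0158]
scene keeper 0.7 [424.2 213.9] [0.5435 0.208  0.0534]
scene lever 0.9 [370.6 215.1] [0.5678 0.1115 0.0485]
scene handle 0.77 [379.4 175.5] [0.5666 0.1183 0.1353]
scene handle 0.6 [373.2 201.9] [0.5726 0.1136 0.0823]
scene loop 0.64 [369.8 201.4] [4.534e-01 9.870e-02 1.000e-04]
scene bar 0.8 [429.5 188.5] [0.5525 0.2068 0.1154]
scene tab 0.7 [427.1 168.4] [0.5529 0.1958 0.1545]
scene plate 0.71 [409.2 299.2] [0.7259 0.1965 0.0176]
scene bush 0.77 [340.6 285.6] [0.7407 0.0902 0.033 ]
scene wrench 0.88 [368.5 208.2] [0.4853 0.1    0.0044]
scene wrench 0.38 [423.7 213.5] [0.5436 0.207  0.0542]
top fixture 0.73 [266.5 221. ] [0.5665 0.1106 0.0898]
top keeper 0.92 [215.4 231.8] [0.5465 0.1858 0.1637]
top lever 0.95 [268.3 221.7] [0.5654 0.1082 0.0809]
top handle 0.83 [258.2 220.5] [0.5681 0.1326 0.0359]
top loop 0.92 [267.4 222.8] [0.5633 0.1097 0.0821]
top bar 0.62 [211.1 233.3] [0.544  0.1926 0.164 ]
top tab 0.9 [215.6 229.4] [0.5504 0.1856 0.1635]
top plate 0.66 [232.6 153.5] [ 7.064e-01  1.937e-01 -4.000e-04]
top bush 0.63 [284.6 150.7] [ 7.14e-01  8.62e-02 -2.00e-04]
top wrench 0.87 [276.8 264.8] [0.48   0.0967 0.0071]
top wrench 0.27 [221.1 232.7] [0.5434 0.2025 0.0441]
```

View pics/both0.png

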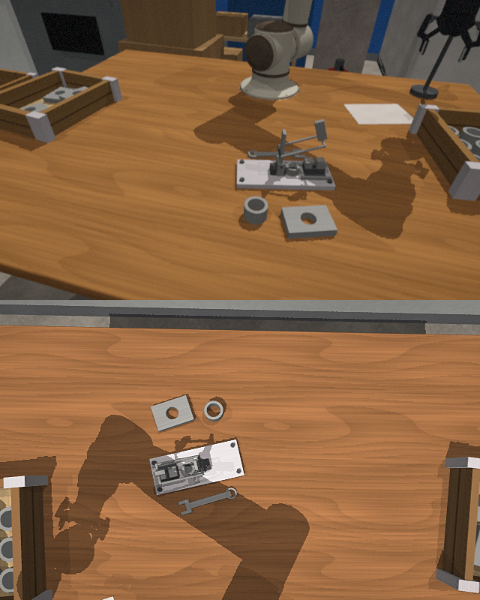

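```bash
cat > fx.py <<'E'
from h import *
def fit(f):
    best=None
    m=arm.cut_out(f,"fixture")[0]["mask"].astype(np.uint8)
    # keep pixels whose 3D height is at the plate top
    v,u=np.nonzero(m); P=[]
    K=f["K"];d=f["depth"][v,u]
    pc=np.array(f["origin"])+ (R.from_quat(f["rotation"]).as_matrix()@(d*np.array([(u-K[0][2])/K[0][0],(v-K[1][2])/K[1][1],np.ones(len(u))]))).T
    k=(d>0)&(abs(pc[:,2]-.015)<.006)
    xy=pc[k,:2].astype(np.float32)
    (c,(w,h),a)=cv2.minAreaRect(xy)
    print("pts",k.sum(),"rect",c,w,h,a, "z",np.median(pc[k,2]))
    return cv2.boxPoints(((c),(w,h),a))
E
cat > a.py <<'E'
from fx import *
for n in("top","scene"):
    f=arm.grab_frame(n);print(n,f["origin"],R.from_quat(f["rotation"]).as_matrix().round(2).tolist(),f["K"][0][0]);B=fit(f);print(B.round(4).tolist())
    x=np.float32([w2px(f,[.44,.0,0]),w2px(f,[.64,.28,.1])]).astype(int);print(x.tolist())
    c=f["color"];u0,u1=sorted(x[:,0]);v0,v1=sorted(x[:,1]);c=c[max(v0-20,0):v1+20,max(u0-20,0):u1+20];c=cv2.resize(c,None,fx=4,fy=4,interpolation=cv2.INTER_CUBIC)
    print(c.shape);cv2.imwrite(f"pics/{n}_crop.png",c[:,:,::-1])
f=arm.grab_frame("wrist");s=arm.state();T=R.from_quat(s["tool_rot"])
print("wristcam in tool",T.inv().apply(np.array(f["origin"])-s["eef_pos"]),(T.inv()*R.from_quat(f["rotation"])).as_matrix().round(3).tolist(),f["K"][0][0])
E
python3 a.py
```

```text
top [0.55533467 0.03021346 0.83431805] [[0.01, -1.0, 0.08], [-1.0, -0.02, -0.01], [0.01, -0.08, -1.0]] 406.36007287636613
pts 4145 rect (0.5650187730789185, 0.12775926291942596) 0.10004318505525589 0.24020585417747498 13.740479469299316 z 0.015145383215332542
[[0.4878999888896942, 0.23250000178813934], [0.5450000166893005, -0.0007999999797903001], [0.6420999765396118, 0.023000000044703484], [0.585099995136261, 0.2563000023365021]]
[[324, 285], [173, 178]]
(588, 764, 3)
scene [1.16415499 0.15075029 0.48966351] [[-0.25, 0.55, -0.8], [0.97, 0.16, -0.19], [0.02, -0.82, -0.57]] 393.750134074315
pts 3035 rect (0.5658696293830872, 0.12905281782150269) 0.10179497301578522 0.23852479457855225 13.75064468383789 z 0.015756156128350962
[[0.48809999227523804, 0.23280000686645508], [0.5447999835014343, 0.0010999999940395355], [0.6437000036239624, 0.025299999862909317], [0.5870000123977661, 0.25699999928474426]]
[[326, 191], [474, 233]]
(328, 752, 3)
wristcam in tool [-0.14275257  0.00161713 -0.07485124] [[0.0, -0.289, 0.957], [1.0, -0.002, -0.001], [0.002, 0.957, 0.289]] 305.6643759615803
```

```bash
python3 -m inch '[[[1,0,-0.0137,0.041,0],[1,0,-0.0137,0.041,0],[1,0,-0.0137,0.041,0],[1,0,-0.0137,0.041,0],[1,0,-0.0137,0.041,0],[1,0,-0.0137,0.041,0],[1,0,-0.0137,0.041,0],[1,0,-0.0137,0.041,0],[1,0,-0.0137,0.041,0],[1,0,-0.0137,0.041,0]]]'
python3 -m inch '[[[1,0,0,0,0.177],[1,0,0,0,0.177],[1,0,0,0,0.177],[1,0,0,0,0.177],[1,0,0,0,0.175],[1,0,0,0,0],[1,0,0,0,0]]]'
cat >> h.py <<'E'
C,S=np.cos(np.deg2rad(103.74)),np.sin(np.deg2rad(103.74))
F=np.array([[C,-S,0],[S,C,0],[0,0,1]]); O=np.array([.5654-.012*C,.1284-.012*S,0])
def fix(p): return F.T@(np.array(p)-O)
def pose():
    s=arm.state(); M=F.T@R.from_quat(s["tool_rot"]).as_matrix()
    print("t",round(s["time"],2),"tcp fix mm",(fix(s["eef_pos"])*1e3).round(1),"F fix",(F.T@s["force"]).round(1),"open",round(s["opening"]*1e3,1));return M
def cloud(f):
    v,u=np.mgrid[0:400,0:640];K=f["K"];d=f["depth"]
    p=np.stack([(u-K[0][2])/K[0][0]*d,(v-K[1][2])/K[1][1]*d,d],-1)@R.from_quat(f["rotation"]).as_matrix().T+f["origin"]
    p=(p-O)@F; p[d==0]=np.nan; return p
def marks(f,ts):
    for t in ts.split():
        for m in arm.mark_of(f,t)[:1]: print(t,round(m["conf"],2),np.round(m["centre"],1),(fix(px2w(f,m["centre"]))*1e3).round(1))
E
cat > b.py <<'E'
from h import *
print(pose().round(3))
f=arm.grab_frame("wrist");cv2.imwrite("pics/w1.png",f["color"][:,:,::-1])
marks(f,"keeper lever handle loop bar tab")
for n in("scene","top"):
    g=arm.grab_frame(n);print(n);marks(g,"handle loop bar tab lever")
P=cloud(f)*1e3
# profile along fixture x near y = -8, 0, 8
for y0 in(-10,-5,0,5,10):
    k=(abs(P[...,1]-y0)<1)&(P[...,0]>55)&(P[...,0]<130); q=P[k];q=q[np.argsort(q[:,0])]
    print(y0,[(int(round(a)),int(round(c))) for a,c in q[:,[0,2]]][::1])
E
python3 b.py
```

```text
time: 3.25
eef_pos: [0.5493, 0.1936, 0.2313]
tool_rot: [0.157, 0.689, -0.157, 0.69]
force: [-0.1, 0.0, -0.6]
opening: 0.0855
time: 4.12
eef_pos: [0.5484, 0.1948, 0.2313]
tool_rot: [0.435, 0.557, -0.435, 0.557]
force: [0.3, 0.7, -0.1]
opening: 0.0854
t 4.12 tcp fix mm [ 80.5   0.8 231.3] F fix [ 0.6 -0.5 -0.1] open 85.4
[[-0.     0.004 -1.   ]
 [ 0.    -1.    -0.004]
 [-1.    -0.     0.   ]]
keeper 0.63 [315.9 167.5] [97.9  3.3 54.9]
lever 0.84 [317.8 248.1] [ 6.5  1.1 58.1]
handle 0.89 [314.1 277.4] [  6.4   4.4 121.2]
loop 0.22 [317.1 180.1] [101.4   1.7 130.5]
bar 0.72 [318.3 179.1] [101.9   0.7 129.1]
scene
loop 0.59 [372.5 200.1] [-4.2  5.  80.4]
bar 0.84 [429.9 187.7] [ 91.9  -5.3 116.5]
tab 0.82 [426.5 168.7] [ 79.5  -3.8 153.9]
lever 0.8 [371.2 215. ] [-4.4 -1.2 50.9]
top
handle 0.68 [258.6 225.4] [16.9  5.9 35.3]
loop 0.76 [265.2 221.7] [ -4.8   4.6 107.1]
bar 0.63 [209.2 233. ] [ 81.9   4.5 166. ]
tab 0.68 [211.2 230. ] [ 77.6   0.4 166.6]
lever 0.9 [268.9 220.3] [-9.3  2.5 81.2]
-10 [(63, 55), (63, 55), (64, 54), (64, 55), (66, 55), (66, 56), (66, 53), (67, 54), (68, 54), (
[... 28228 characters left out ...]
55), (101, 327), (101, 327), (101, 327), (102, 55), (102, 55), (103, 55), (103, 55), (104, 54), (104, 55), (105, 55), (105, 56), (106, 54), (106, 55), (107, 54), (107, 55), (108, 53), (108, 54), (109, 54), (109, 54), (110, 54), (110, 54), (111, 54), (111, 55), (111, 40), (111, 49), (111, 49), (112, 38), (112, 39), (113, 29), (113, 21), (113, 39), (113, 30), (113, 22), (114, 22), (115, 23), (115, 21), (116, 22), (116, 18), (116, 18), (117, 15), (117, 16), (118, 15), (118, 16), (119, 14), (119, 16), (121, 16), (121, 16), (122, 15), (122, 15), (123, 15), (123, 15), (124, 14), (124, 16), (125, 14), (125, 16), (126, 15), (126, 16), (127, 15), (127, 16), (128, 15), (128, 16), (130, 16), (130, 17)]
```

View pics/w1.png

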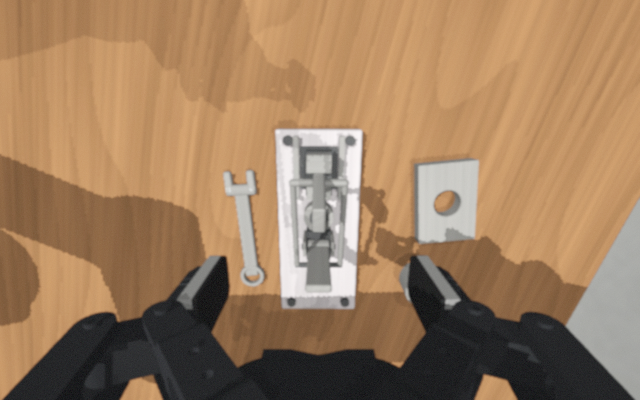

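```bash
python3 -m inch '[[[1,0.025,0.0002,-0.0008,0],[1,0.025,0.0002,-0.0008,0],[1,0.025,0.0002,-0.0008,0],[1,0.025,0.0002,-0.0009,0],[1,0,0,0,0],[-1,0,0,0,0],[-1,0,0,0,0],[-1,0,0,0,0],[-1,0,0,0,0],[-1,0,0,0,0],[-1,0,0,0,0],[-1,0,0,0,0]]]' 25
cat > c.py <<'E'
from h import *
import sys
pose()
f=arm.grab_frame("scene");P=cloud(f)*1e3
ms=arm.mark_of(f,"bar")[:1]+arm.mark_of(f,"tab")[:1]
for m in ms:
    o,r=ray(f,m["centre"]);o=fix(o);r=F.T@r;t=-o[1]/r[1];print("mark on y=0",m["conf"],((o+r*t)*1e3).round(1),(fix(px2w(f,m["centre"]))*1e3).round(1))
x=[w2px(f,O+F@np.array(p)) for p in([-.1,-.05,0],[.14,.05,.2],[.14,-.05,0],[-.1,.05,.2])];x=np.array(x).astype(int)
c=f["color"][max(x[:,1].min(),0):x[:,1].max(),x[:,0].min():x[:,0].max()];c=cv2.resize(c,None,fx=4,fy=4,interpolation=cv2.INTER_CUBIC);c=c[:600,:800];print(c.shape);cv2.imwrite(f"pics/{sys.argv[1]}.png",c[:,:,::-1])
w=arm.grab_frame("wrist");Q=cloud(w)*1e3
for y0 in(-13,13):
    k=(abs(Q[...,1]-y0)<3)&(Q[...,0]>70)&(Q[...,0]<125)&(Q[...,2]<135)&(Q[...,2]>57);q=Q[k]
    if len(q): t=q[q[:,2]>q[:,2].max()-4];print("bar top y",y0,len(t),t.mean(0).round(1),t[:,0].min().round(1),t[:,0].max().round(1))
E
python3 c.py g1
```

```text
time: 6.58
eef_pos: [0.5482, 0.1982, 0.1315]
tool_rot: [0.436, 0.556, -0.437, 0.556]
force: [-5.4, 1.5, 3.5]
opening: 0.0091
t 6.58 tcp fix mm [ 83.9   0.2 131.5] F fix [2.7 4.9 3.5] open 9.1
mark on y=0 0.79 [ 89.6   0.  113.9] [ 88.3  -4.  116.4]
mark on y=0 0.75 [ 82.7   0.  155.3] [ 76.8 -18.  165.6]
(504, 560, 3)
bar top y -13 1 [ 96.5 -10.8 135. ] 96.5 96.5
bar top y 13 2 [ 96.3  10.3 134.5] 96.2 96.4
```

View pics/g1.png

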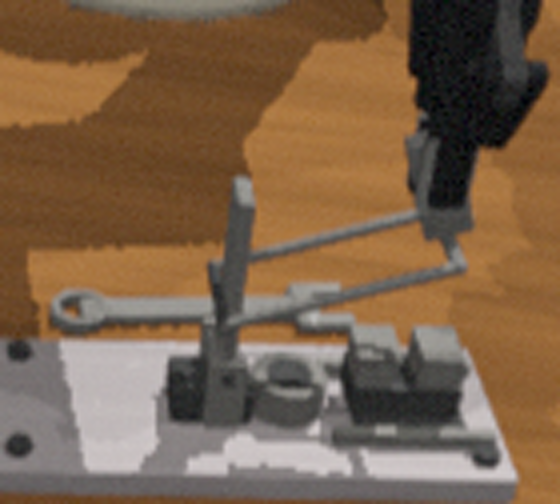

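```bash
cat > k.py <<'E'
import numpy as np
def kin(bx,bz):
    r=np.hypot(33.5,5.9);d=np.hypot(bx,bz-45);L=104
    a=np.arctan2(bz-45,bx)+np.arccos((r*r+d*d-L*L)/(2*r*d))
    h=np.array([r*np.cos(a),45+r*np.sin(a)]);th=np.pi+np.arctan2(5.9,33.5)-a
    p=np.arctan2(bz-h[1],bx-h[0]);return th,p
def tab(bx,bz,l=(1,40)):
    th,p=kin(bx,bz);c,s=np.cos(p),np.sin(p);return np.array([bx+l[0]*c-l[1]*s,bz+l[0]*s+l[1]*c]),th,p
if __name__=="__main__":
    for b in [(95.2,112.3),(96,112),(94,112)]: print(b,tab(*b))
    bx,bz=95.2,112.3;th,p=kin(bx,bz);c,s=np.cos(p),np.sin(p);d=np.array([83.9-bx,150.4-bz]);l=(d[0]*c+d[1]*s,-d[0]*s+d[1]*c);print("grip in loop",l)
    for b in [(95,112.3),(93,100),(91,90),(89,80),(88,70),(88,64),(88,60),(88,56),(88,50),(88,45),(88,42),(84,42),(90,60),(86,60),(90,42),(86,42)]:
        t,th,p=tab(*b,l);print(b,"tcp",(t-[0,18.9]).round(1),round(th,2),round(p,2))
E
python3 k.py
```

```text
(95.2, 112.3) (array([ 83.28436045, 150.49708803]), np.float64(1.6486588537909963), np.float64(0.3273798981758771))
(96, 112) (array([ 84.22353926, 150.24022715]), np.float64(1.668691543423929), np.float64(0.3237382564790488))
(94, 112) (array([ 82.14459931, 150.21582754]), np.float64(1.6115874048040122), np.float64(0.32580323157214874))
grip in loop (np.float64(1.5517218359304046), np.float64(39.71010147738101))
(95, 112.3) tcp [ 83.7 131.5] 1.64 0.33
(93, 100) tcp [ 86.1 120.2] 1.49 0.21
(91, 90) tcp [ 87.5 110.7] 1.38 0.13
(89, 80) tcp [ 88.9 100.8] 1.29 0.04
(88, 70) tcp [91.5 90.7] 1.26 -0.05
(88, 64) tcp [93.9 84.4] 1.28 -0.11
(88, 60) tcp [95.5 80.1] 1.29 -0.15
(88, 56) tcp [97.1 75.8] 1.32 -0.19
(88, 50) tcp [99.7 69.1] 1.37 -0.26
(88, 45) tcp [101.8  63.4] 1.42 -0.32
(88, 42) tcp [103.1  59.9] 1.46 -0.35
(84, 42) tcp [98.4 60.1] 1.31 -0.33
(90, 60) tcp [97.9 80.1] 1.36 -0.16
(86, 60) tcp [93.1 80.2] 1.22 -0.14
(90, 42) tcp [105.3  59.8] 1.52 -0.36
(86, 42) tcp [100.8  60. ] 1.38 -0.34
```

```bash
python3 -m inch '[[[-1,0.0057,0,-0.0011,0],[-1,0.0057,0,-0.0011,0],[-1,0.0048,0,-0.0007,0],[-1,0.0047,0,-0.0007,0],[-1,0.005,0,-0.0007,0],[-1,0.005,0,-0.0007,0],[-1,0.005,0,-0.0013,0],[-1,0.005,0,-0.0013,0],[-1,0.0032,0,-0.0012,0],[-1,0.0031,0,-0.0012,0],[-1,0,0,0,0],[-1,0,0,0,0]]]'
sed -i 's/\[:1\]+arm.mark_of(f,"tab")/[:1]+arm.mark_of(f,"handle")/' c.py
python3 c.py g2
cat > d.py <<'E'
from h import *
w=arm.grab_frame("wrist");c=w["color"];cv2.imwrite("pics/wz.png",cv2.resize(c[100:300,220:420],None,fx=3,fy=3,interpolation=cv2.INTER_CUBIC)[:,:,::-1])
Q=cloud(w)*1e3
for y0 in(-22,-12,12,22):
    k=(abs(Q[...,1]-y0)<2)&(Q[...,0]>50)&(Q[...,0]<125)&(Q[...,2]<90)&(Q[...,2]>30);q=Q[k];q=q[np.argsort(q[:,0])]
    b=np.arange(50,126,1.);i=np.digitize(q[:,0],b);print(y0,[(int(b[j-1]),round(float(np.median(q[i==j,2])))) for j in range(1,len(b)) if (i==j).any()])
E
python3 d.py
```

```text
time: 8.28
eef_pos: [0.5458, 0.2074, 0.0837]
tool_rot: [0.436, 0.556, -0.437, 0.556]
force: [-4.3, -3.1, 0.3]
opening: 0.0098
t 8.28 tcp fix mm [93.4  0.2 83.7] F fix [-2.   4.9  0.3] open 9.8
mark on y=0 0.74 [88.7  0.  65.8] [86.9 -5.5 69.8]
mark on y=0 0.81 [-28.8   0.  128.1] [-29.   -1.2 128.9]
(504, 560, 3)
bar top y -13 128 [107.2 -13.  132.8] 105.8 109.3
bar top y 13 128 [107.3  12.9 132.8] 106.3 109.2
-22 [(84, 68), (85, 68), (86, 68), (87, 68), (88, 68), (89, 68), (90, 67), (91, 66), (92, 66)]
-12 [(83, 37), (84, 38), (92, 55), (93, 55), (94, 55), (95, 55), (96, 54), (97, 55), (98, 54), (99, 55), (100, 55), (101, 55), (102, 55), (103, 54), (104, 55), (105, 55), (106, 55), (107, 54), (108, 55), (109, 55), (110, 44), (111, 47), (112, 38), (113, 35)]
12 [(84, 38), (92, 54), (93, 55), (94, 55), (95, 55), (96, 55), (97, 55), (98, 55), (99, 55), (100, 54), (101, 55), (102, 54), (103, 55), (104, 54), (105, 55), (106, 55), (107, 54), (108, 55), (109, 54), (110, 46), (111, 47), (112, 37), (113, 34)]
22 [(81, 68), (82, 68), (83, 68), (84, 68), (85, 68), (86, 68), (87, 68), (88, 68), (89, 68), (90, 67), (91, 66), (92, 66)]
```

View pics/g2.png

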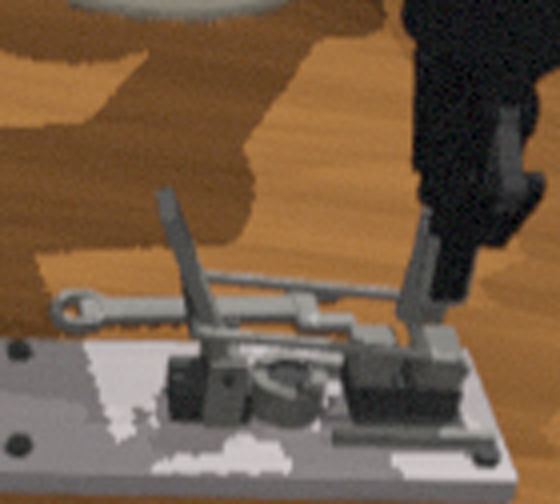

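```bash
python3 -m inch '[[[-1,0.001,0,-0.0004,0],[-1,0.001,0,-0.0004,0],[-1,0.001,0,-0.0004,0],[-1,0.001,0,-0.0004,0],[-1,0,0,0,0]]]'; python3 d.py;  python3 -m inch '[[[-1,0.001,0,-0.0004,0],[-1,0.0007,0,-0.0003,0],[-1,0,0,0,0]]]'; python3 -m inch '[[[-1,0.001,0,-0.0004,0],[-1,0,0,0,0]]]'; python3 -c "
from h import *
pose()"
```

```text
time: 9.15
eef_pos: [0.5455, 0.209, 0.0799]
tool_rot: [0.436, 0.556, -0.437, 0.556]
force: [-5.4, -3.6, 2.8]
opening: 0.0094
-22 [(85, 65), (86, 64), (87, 64), (88, 64), (89, 65), (90, 64), (91, 62), (92, 63)]
-12 [(94, 53), (95, 55), (96, 54), (97, 55), (98, 55), (99, 55), (100, 55), (101, 55), (102, 55), (103, 87), (104, 54), (105, 55), (106, 55), (107, 84), (108, 54), (109, 55), (110, 51), (111, 46), (112, 37), (113, 36)]
12 [(94, 54), (95, 55), (96, 55), (97, 55), (98, 55), (99, 55), (100, 54), (101, 55), (102, 55), (103, 86), (104, 55), (105, 55), (106, 55), (107, 84), (108, 55), (109, 55), (110, 54), (111, 46), (112, 37), (113, 34)]
22 [(83, 64), (84, 64), (85, 64), (86, 64), (87, 65), (88, 65), (89, 64), (90, 64), (91, 63)]
time: 9.57
eef_pos: [0.5454, 0.2097, 0.0783]
tool_rot: [0.436, 0.556, -0.437, 0.556]
force: [-4.5, -4.1, 1.9]
opening: 0.0101
time: 9.82
eef_pos: [0.5452, 0.21, 0.0772]
tool_rot: [0.436, 0.556, -0.437, 0.556]
force: [-3.5, -3.9, 1.5]
opening: 0.0094
t 9.82 tcp fix mm [96.1  0.2 77.2] F fix [-2.9  4.3  1.5] open 9.4
```

View pics/wz.png

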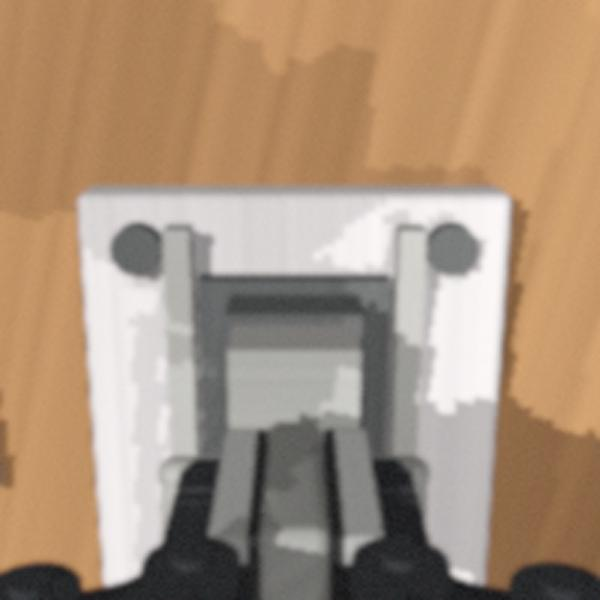

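```bash
python3 -m inch '[[[-1,0.001,0,-0.0004,0],[-1,0,0,0,0]]]'; python3 -m inch '[[[-1,0.001,0,-0.0004,0],[-1,0,0,0,0]]]';python3 -c "
from h import *
pose()"
```

```text
time: 10.07
eef_pos: [0.5452, 0.2104, 0.0762]
tool_rot: [0.436, 0.556, -0.437, 0.556]
force: [-4.2, -3.7, 1.3]
opening: 0.0099
time: 10.32
eef_pos: [0.5451, 0.2109, 0.0753]
tool_rot: [0.436, 0.556, -0.437, 0.556]
force: [-4.4, -2.8, 1.0]
opening: 0.0097
t 10.32 tcp fix mm [96.9  0.2 75.3] F fix [-1.6  5.   1. ] open 9.7
```

```bash
python3 -m inch '[[[-1,0.001,0,-0.0004,0],[-1,0.001,0,-0.0004,0],[-1,0,0,0,0]]]'; python3 -m inch '[[[-1,0.001,0,-0.0004,0],[-1,0.001,0,-0.0004,0],[-1,0,0,0,0]]]';python3 -c "
from h import *
pose()"
```

```text
time: 10.7
eef_pos: [0.5449, 0.2116, 0.0732]
tool_rot: [0.436, 0.556, -0.437, 0.556]
force: [-4.9, -3.9, 1.6]
opening: 0.0096
time: 11.08
eef_pos: [0.5447, 0.2124, 0.0713]
tool_rot: [0.436, 0.556, -0.437, 0.556]
force: [-5.3, -2.6, 3.1]
opening: 0.0099
t 11.07 tcp fix mm [98.5  0.2 71.3] F fix [-1.3  5.7  3.1] open 9.9
```

```bash
python3 -m inch '[[[-1,0.0015,0,-0.0006,0],[-1,0.0015,0,-0.0006,0],[-1,0,0,0,0]]]'; python3 -m inch '[[[-1,0.0015,0,-0.0006,0],[-1,0.0015,0,-0.0007,0],[-1,0,0,0,0]]]';python3 -m inch '[[[-1,0.0015,0,-0.0006,0],[-1,0.0015,0,-0.0007,0],[-1,0,0,0,0]]]';python3 -c "
from h import *
pose()"
```

```text
time: 11.45
eef_pos: [0.5444, 0.2136, 0.0682]
tool_rot: [0.436, 0.556, -0.437, 0.556]
force: [-4.1, -4.1, 2.7]
opening: 0.0095
time: 11.82
eef_pos: [0.5441, 0.2148, 0.0652]
tool_rot: [0.436, 0.556, -0.437, 0.556]
force: [-4.1, -3.4, 1.1]
opening: 0.0096
time: 12.2
eef_pos: [0.5438, 0.2161, 0.0622]
tool_rot: [0.436, 0.556, -0.437, 0.556]
force: [-4.4, -3.3, 1.4]
opening: 0.0093
t 12.2 tcp fix mm [102.3   0.2  62.2] F fix [-2.1  5.   1.4] open 9.3
```

```bash
python3 -m inch '[[[-1,0.001,0,-0.0004,0],[-1,0.001,0,-0.0004,0],[-1,0,0,0,0]]]'; python3 -m inch '[[[-1,0,0,0.001,0],[-1,0,0,0.001,0],[-1,0,0,0.001,0],[-1,0,0,0.001,0],[-1,0,0,0,0]]]';python3 c.py g3
```

```text
time: 12.58
eef_pos: [0.5436, 0.2168, 0.0603]
tool_rot: [0.436, 0.556, -0.437, 0.556]
force: [-4.7, -2.6, 3.1]
opening: 0.0099
time: 13.2
eef_pos: [0.5442, 0.214, 0.0599]
tool_rot: [0.437, 0.557, -0.436, 0.556]
force: [-4.9, 1.1, -0.4]
opening: 0.0094
t 13.2 tcp fix mm [100.2   0.3  59.9] F fix [ 2.2  4.5 -0.4] open 9.4
mark on y=0 0.65 [81.2  0.  48.8] [78.9 -7.  54. ]
mark on y=0 0.61 [-22.    0.  126.3] [-23.1  -7.5 130.9]
(504, 560, 3)
bar top y -13 237 [118.6 -13.  133. ] 116.5 119.8
bar top y 13 241 [118.7  13.  133. ] 116.0 120.1
```

View pics/g3.png

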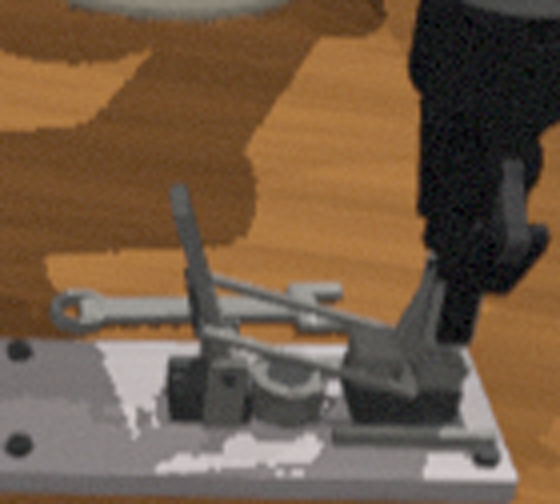

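```bash
python3 -m inch '[[[-1,0,0,0.001,0],[-1,0,0,0.001,0],[-1,0,0,0,0]]]';  python3 -m inch '[[[-1,0,0,0.001,0],[-1,0,0,0,0]]]'; python3 -c "
from h import *
pose()"
```

```text
time: 13.78
eef_pos: [0.5446, 0.2124, 0.0597]
tool_rot: [0.437, 0.557, -0.436, 0.555]
force: [-4.8, 4.3, -3.1]
opening: 0.0095
time: 14.02
eef_pos: [0.5448, 0.2114, 0.0597]
tool_rot: [0.437, 0.557, -0.436, 0.555]
force: [-4.2, 3.7, -3.3]
opening: 0.0092
t 14.03 tcp fix mm [97.6  0.3 59.7] F fix [ 4.6  3.2 -3.3] open 9.2
```

```bash
python3 -m inch '[[[0,0,0,0,0],[0,0,0,0,0],[0,0,0,0,0],[0,0,0,0,0],[0,-0.01,0,0,0],[0,-0.02,0,0,0],[0,-0.03,0,0,0],[0,-0.03,0,0,0],[0,-0.02,0,0,0],[-1,0,0,0,0],[-1,0,0,0,0],[-1,0,0,0,0]]]'; python3 c.py g4; python3 -c "
from h import *
pose()
w=arm.grab_frame('wrist');Q=cloud(w)*1e3
k=(abs(Q[...,1])<9)&(Q[...,0]>-60)&(Q[...,0]<20)&(Q[...,2]>65)&(Q[...,2]<150);q=Q[k];q=q[np.argsort(q[:,2])];print(len(q),q[::max(1,len(q)//25)].round(0).astype(int).tolist())
f=arm.grab_frame('scene');Q=cloud(f)*1e3
k=(abs(Q[...,1])<17)&(Q[...,0]>-60)&(Q[...,0]<20)&(Q[...,2]>65)&(Q[...,2]<150);q=Q[k];q=q[np.argsort(q[:,2])];print(len(q),q[::max(1,len(q)//25)].round(0).astype(int).tolist())
"
```

```text
time: 15.52
eef_pos: [0.545, 0.2103, 0.1693]
tool_rot: [0.436, 0.557, -0.437, 0.556]
force: [0.1, -0.1, 0.4]
opening: 0.0003
t 15.53 tcp fix mm [ 96.4   0.4 169.3] F fix [-0.1 -0.   0.4] open 0.3
mark on y=0 0.8 [82.8  0.  42.7] [ 78.8 -12.1  52. ]
mark on y=0 0.8 [-34.1   0.  127. ] [-34.4  -1.8 128.1]
(504, 560, 3)
t 15.72 tcp fix mm [ 96.5   0.2 169.9] F fix [0.  0.4 0.1] open 0.1
285 [[-12, 3, 86], [-12, 0, 87], [-11, 1, 89], [-12, -3, 90], [-12, 1, 91], [-13, 0, 92], [-13, -2, 93], [-14, 3, 94], [-15, -1, 95], [-15, 2, 96], [-15, 1, 96], [-16, 0, 98], [-17, -2, 98], [-16, 3, 99], [-17, 1, 100], [-16, 3, 100], [-17, 0, 101], [-17, -1, 102], [-18, -1, 103], [-18, -4, 104], [-17, 2, 104], [-17, 1, 105], [-19, -4, 105], [-20, 3, 106], [-19, 1, 107], [-21, -2, 108]]
236 [[-3, -8, 65], [-11, -11, 70], [-8, -9, 72], [-15, -10, 75], [-19, 8, 76], [-8, 7, 77], [-14, -12, 79], [-11, 6, 82], [-18, -12, 85], [-16, -9, 88], [-22, -12, 92], [-19, -13, 95], [-23, -13, 97], [-23, -12, 101], [-20, 10, 103], [-29, -12, 107], [-22, 7, 109], [-24, -11, 113], [-25, 4, 115], [-31, -10, 118], [-30, -11, 121], [-30, -9, 124], [-29, 0, 126], [-37, -8, 127], [-35, -4, 128], [-31, 5, 129], [-32, -10, 130]]
```

View pics/g4.png

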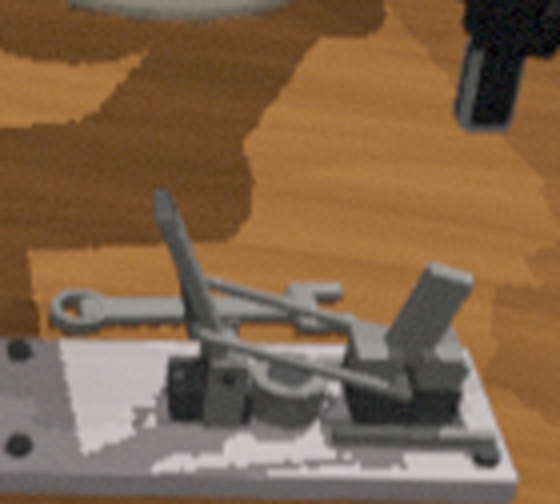

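```bash
python3 -m inch '[[[-1,0,0,0.025,0],[-1,0,0,0.025,0],[-1,0,0,0.025,0],[-1,0,0,0.0255,0],[-1,0.015,0,0,0],[-1,0.015,0,0,0],[-1,0.014,0,0,0],[-1,0,0,0.003,0],[-1,0,0,0.003,0],[-1,0,0,0,0]]]'; python3 -m inch '[[[-1,0,0,0.002,0],[-1,0,0,0.002,0],[-1,0,0,0.002,0],[-1,0,0,0,0]]]'; python3 -c "
from h import *
pose()"
```

```text
time: 17.08
eef_pos: [0.571, 0.107, 0.127]
tool_rot: [0.437, 0.556, -0.436, 0.556]
force: [-0.2, 0.3, 0.4]
opening: -0.0002
time: 17.58
eef_pos: [0.5721, 0.101, 0.1264]
tool_rot: [0.437, 0.556, -0.437, 0.556]
force: [-0.4, -0.2, 0.5]
opening: -0.0002
t 17.57 tcp fix mm [-1.620e+01 -1.000e-01  1.264e+02] F fix [-0.1  0.4  0.5] open -0.2
```

```bash
python3 -m inch '[[[-1,0.0019,0,0.0039,0],[-1,0.0019,0,0.0039,0],[-1,0.002,0,0.0038,0],[-1,0.002,0,0.0038,0],[-1,0,0,0,0]]]'; python3 -m inch '[[[-1,0.0023,0,0.0036,0],[-1,0.0023,0,0.0036,0],[-1,0,0,0,0]]]'; python3 c.py g5;python3 -c "
from h import *
f=arm.grab_frame('scene');Q=cloud(f)*1e3
k=(abs(Q[...,1]+12)<4)&(Q[...,0]>-90)&(Q[...,0]<20)&(Q[...,2]>65)&(Q[...,2]<150);q=Q[k];q=q[np.argsort(q[:,2])];print(len(q),q[::max(1,len(q)//25)].round(0).astype(int).tolist())"
```

```text
time: 18.2
eef_pos: [0.5758, 0.0859, 0.1184]
tool_rot: [0.437, 0.556, -0.437, 0.556]
force: [0.8, -0.3, 0.8]
opening: -0.0003
time: 18.58
eef_pos: [0.5775, 0.0789, 0.1137]
tool_rot: [0.437, 0.556, -0.437, 0.556]
force: [-0.2, 0.6, 0.9]
opening: -0.0
t 18.57 tcp fix mm [-38.9   0.  113.7] F fix [0.6 0.1 0.9] open -0.0
mark on y=0 0.65 [76.8  0.  48.2] [74.3 -7.8 54.1]
mark on y=0 0.7 [-47.4   0.  116.5] [-48.   -5.9 120.2]
(504, 560, 3)
bar top y 13 1 [73.1 10.5 57.1] 73.1 73.1
265 [[-15, -12, 65], [-27, -11, 69], [-26, -12, 72], [-21, -13, 75], [-25, -11, 78], [-29, -11, 82], [-27, -12, 87], [-36, -10, 90], [-31, -11, 93], [-39, -11, 97], [-37, -10, 101], [-44, -12, 104], [-43, -11, 108], [-45, -10, 111], [-50, -11, 114], [-34, -12, 123], [-46, -9, 125], [-44, -12, 127], [-34, -15, 129], [-41, -14, 132], [-40, -14, 135], [-38, -12, 137], [-42, -13, 140], [-44, -14, 142], [-44, -14, 144], [-32, -13, 146], [-43, -12, 149]]
```

View pics/g5.png

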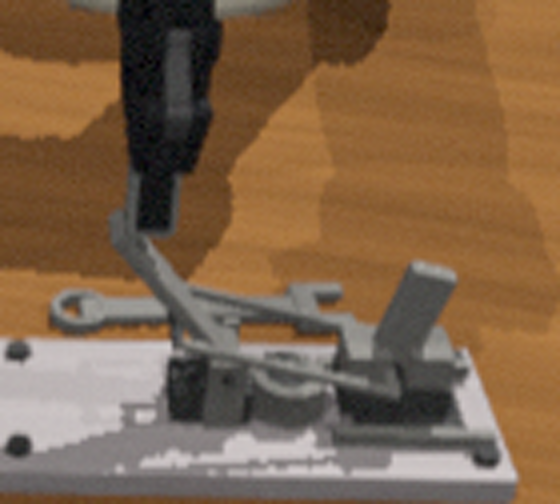

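```bash
python3 -m inch '[[[-1,0.0026,0,0.0033,0],[-1,0.0027,0,0.0033,0],[-1,0.003,0,0.003,0],[-1,0.003,0,0.003,0],[-1,0,0,0,0]]]'; python3 -m inch '[[[-1,0.0032,0,0.0027,0],[-1,0.0033,0,0.0028,0],[-1,0,0,0,0]]]'; python3 -m inch '[[[-1,0.0035,0,0.0024,0],[-1,0.0035,0,0.0024,0],[-1,0,0,0,0]]]'; python3 -c "
from h import *
pose()"
```

```text
time: 19.45
eef_pos: [0.5805, 0.0666, 0.1023]
tool_rot: [0.437, 0.556, -0.437, 0.556]
force: [-0.1, 0.7, 1.6]
opening: -0.0001
time: 19.82
eef_pos: [0.5818, 0.0614, 0.0957]
tool_rot: [0.437, 0.556, -0.437, 0.556]
force: [-0.1, 0.1, 1.2]
opening: -0.0001
time: 20.2
eef_pos: [0.5829, 0.0568, 0.0887]
tool_rot: [0.436, 0.556, -0.437, 0.556]
force: [0.8, 0.1, 0.5]
opening: -0.0003
t 20.2 tcp fix mm [-61.7   0.   88.7] F fix [-0.1 -0.8  0.5] open -0.3
```

```bash
python3 c.py g6; python3 d.py | sed -n 2,3p
```

```text
t 20.2 tcp fix mm [-61.7   0.   88.7] F fix [-0.1 -0.8  0.5] open -0.3
mark on y=0 0.41 [-68.1   0.   92.5] [-68.9 -11.3 100.1]
mark on y=0 0.72 [-73.3   0.   95.6] [-72.9   6.   91.6]
(504, 560, 3)
-12 [(53, 38), (54, 47), (55, 55), (56, 54), (57, 54), (58, 55), (59, 55), (60, 55), (61, 55), (62, 54), (63, 55), (64, 55), (65, 55), (66, 54), (67, 54), (70, 45)]
12 [(53, 37), (54, 49), (55, 55), (56, 54), (57, 55), (58, 54), (59, 55), (60, 55), (61, 55), (62, 55), (63, 55), (64, 55), (65, 55), (66, 55), (67, 54)]
```

View pics/g6.png

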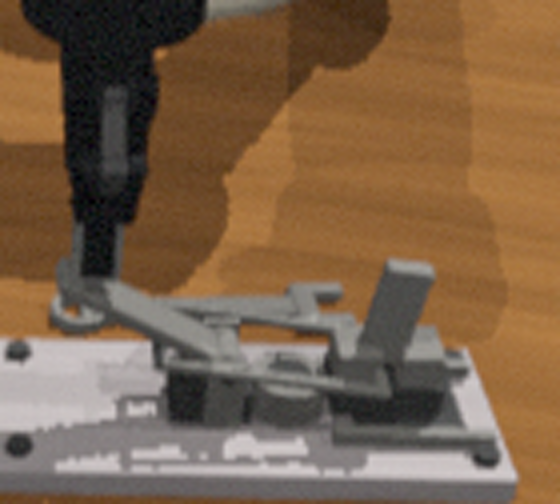

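```bash
python3 -m inch '[[[-1,0.0037,0,0.002,0],[-1,0.0037,0,0.002,0],[-1,0,0,0,0]]]'; python3 -m inch '[[[-1,0.002,0,0.0008,0],[-1,0.002,0,0.0008,0],[-1,0.002,0,0.0008,0],[-1,0.0019,0,0.0008,0],[-1,0,0,0,0]]]'; python3 -m inch '[[[-1,0.002,0,0.0006,0],[-1,0.002,0,0.0006,0],[-1,0.002,0,0.0006,0],[-1,0,0,0,0]]]'
```

```text
time: 20.82
eef_pos: [0.5838, 0.0529, 0.0813]
tool_rot: [0.437, 0.556, -0.437, 0.556]
force: [0.7, 0.5, 0.2]
opening: 0.0
time: 21.45
eef_pos: [0.5846, 0.05, 0.0736]
tool_rot: [0.437, 0.556, -0.437, 0.556]
force: [0.5, 0.3, -0.2]
opening: 0.0001
time: 21.95
eef_pos: [0.585, 0.0483, 0.0676]
tool_rot: [0.437, 0.556, -0.437, 0.556]
force: [-0.5, 0.7, 0.2]
opening: 0.0002
```

```bash
python3 c.py g7; python3 d.py | sed -n 2,3p
```

```text
t 21.95 tcp fix mm [-70.5   0.   67.6] F fix [0.8 0.4 0.2] open 0.2
mark on y=0 0.75 [71.2  0.  48.5] [68.8 -7.9 54.5]
mark on y=0 0.97 [-80.    0.   70.7] [-80.   -0.   70.7]
(504, 560, 3)
-12 [(52, 36), (53, 44), (54, 39), (55, 39), (56, 38)]
12 [(52, 37), (53, 44), (54, 38)]
```

View pics/g7.png

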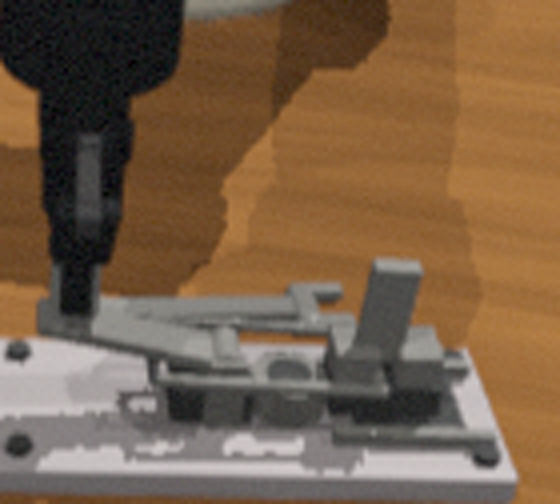

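```bash
python3 -m inch '[[[-1,0.0015,0,0.0005,0],[-1,0.0015,0,0.0003,0],[-1,0.0015,0,0.0004,0],[-1,0,0,0,0]]]'; python3 -m inch '[[[-1,0.0015,0,0.0003,0],[-1,0.0015,0,0.0003,0],[-1,0.0015,0,0.0003,0],[-1,0,0,0,0]]]';  python3 -m inch '[[[-1,0.0015,0,0.0002,0],[-1,0.0015,0,0.0002,0],[-1,0.0015,0,0.0001,0],[-1,0,0,0,0]]]'
```

```text
time: 22.7
eef_pos: [0.5853, 0.047, 0.0632]
tool_rot: [0.436, 0.556, -0.437, 0.556]
force: [-0.2, -0.1, 0.3]
opening: 0.0001
time: 23.2
eef_pos: [0.5855, 0.0462, 0.0587]
tool_rot: [0.436, 0.556, -0.437, 0.556]
force: [0.2, -0.2, -0.7]
opening: 0.0
time: 23.7
eef_pos: [0.5856, 0.0458, 0.0542]
tool_rot: [0.436, 0.556, -0.437, 0.556]
force: [0.4, -0.2, -0.4]
opening: 0.0001
```

```bash
python3 -m inch '[[[-1,0.0015,0,0,0],[-1,0.0015,0,0,0],[-1,0,0,0,0]]]'; cat > e.py <<'E'
from h import *
pose()
f=arm.grab_frame('scene');Q=cloud(f)*1e3
k=(abs(Q[...,1])<9)&(Q[...,0]>-92)&(Q[...,0]<-12)&(Q[...,2]>42)&(Q[...,2]<75);q=Q[k];p=np.polyfit(q[:,0],q[:,2],1);print(len(q),"lever top slope",p.round(3),"med z",np.median(q[:,2]))
E
python3 e.py
```

```text
time: 24.08
eef_pos: [0.5856, 0.0457, 0.0512]
tool_rot: [0.436, 0.556, -0.437, 0.556]
force: [0.0, 0.5, -0.2]
opening: -0.0001
t 24.07 tcp fix mm [-73.1   0.   51.2] F fix [ 0.5 -0.1 -0.2] open -0.1
241 lever top slope [-0.109 46.666] med z 50.06457594480618
```

```bash
python3 -m inch '[[[-1,-0.02,0,0,0],[-1,-0.03,0,0,0],[-1,-0.04,0,0,0],[-1,0,0,-0.03,0],[-1,0,0,0,0]]]'; python3 e.py; python3 c.py g8;  python3 d.py | sed -n 2,3p
python3 - <<'E'
from h import *
for n in("top","wrist"):
    f=arm.grab_frame(n);Q=cloud(f)*1e3
    k=(abs(Q[...,1])<8)&(Q[...,0]>-86)&(Q[...,0]<-14)&(Q[...,2]>42)&(Q[...,2]<75);q=Q[k]
    if len(q)>5: print(n,len(q),np.polyfit(q[:,0],q[:,2],1).round(3),np.median(q[:,2]))
E
```

```text
time: 24.75
eef_pos: [0.5785, 0.076, 0.1419]
tool_rot: [0.436, 0.556, -0.436, 0.557]
force: [-0.8, 0.2, -0.3]
opening: -0.0002
t 24.75 tcp fix mm [-42.   -0.3 141.9] F fix [ 0.4  0.7 -0.3] open -0.2
255 lever top slope [2.000e-03 4.984e+01] med z 49.814649375172046
t 24.8 tcp fix mm [-4.270e+01 -1.000e-01  1.415e+02] F fix [0.9 0.7 0.1] open -0.1
mark on y=0 0.63 [75.3  0.  43.9] [ 71.7 -11.2  52.4]
mark on y=0 0.86 [-79.9   0.   59.1] [-76.1  79.6   0.7]
(504, 560, 3)
-12 [(53, 44), (54, 55), (55, 55), (56, 55), (57, 55), (58, 54), (59, 54), (60, 54), (61, 54), (62, 55), (63, 54), (64, 54), (65, 55), (66, 54), (67, 55), (68, 55), (69, 55), (70, 55), (71, 54), (72, 55), (73, 46), (74, 46), (75, 46), (77, 38), (78, 38), (79, 38), (80, 38), (81, 38), (82, 44), (83, 47), (84, 55), (85, 54), (86, 55), (87, 55), (88, 55), (89, 55), (90, 55), (91, 55), (92, 55), (93, 55), (94, 55), (95, 55), (96, 55), (97, 54), (98, 54), (99, 54), (100, 55), (101, 39), (102, 38), (103, 38)]
12 [(53, 44), (54, 55), (55, 55), (56, 54), (57, 55), (58, 54), (59, 55), (60, 55), (61, 54), (62, 55), (63, 54), (64, 55), (65, 55), (66, 54), (67, 55), (68, 54), (69, 55), (70, 55), (71, 54), (72, 55), (73, 54), (74, 47), (75, 46), (77, 39), (78, 38), (79, 38), (80, 39), (81, 38), (82, 40), (83, 50), (84, 55), (85, 55), (86, 54), (87, 55), (88, 54), (89, 55), (90, 55), (91, 55), (92, 55), (93, 55), (94, 55), (95, 55), (96, 55), (97, 55), (98, 55), (99, 55), (100, 55), (102, 39)]
wrist 1432 [2.0000e-03 4.9209e+01] 49.128848441718056
```

View pics/g8.png

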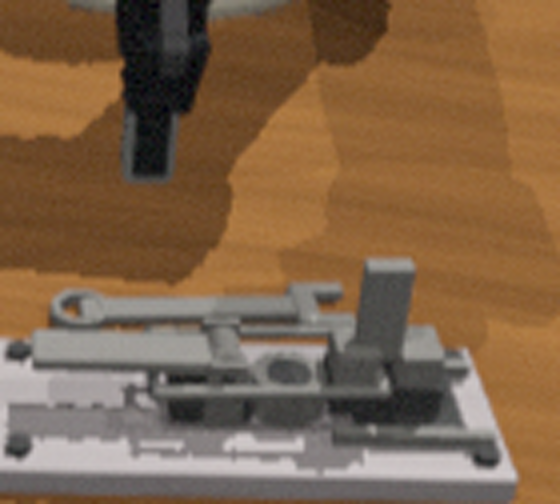

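```bash
python3 -c "
from h import *
print(arm.close_job())"
```

```text
the job is handed in; nothing more can be done
None
```

The sleeve is clamped: the latch bar is in the keeper slot, the lever is flat, and I handed the job in at about 25 s of the 72 s allowed. No verdict is reported at hand-in, so the result below is from my own last checks.

**What I did**
- I found the fixture's pose from the depth of its base plate and measured the slot at x ≈ 88 mm with the wrist camera.
- I pinched the loop's tab and lowered the bar through the slot mouth in roughly 1 mm steps. The force readings showed no contact on the way down, only up to about 6 N sideways from the pinch.
- I pulled the bar under the nose, let go, then pushed the lever over with the shut fingers until it lay flat.

**Last checks, with the gripper clear at 142 mm above the table**
- **Lever:** its top is level (slope 0.002) at 49–50 mm, where 49 mm means flat. That is from the scene and wrist cameras.
- **Bar:** it shows in the slot with its top at about 46 mm, so its centre is about 42 mm up.
- **Jaw:** the keeper's edges have moved in about 9–10 mm.
- **Loose parts:** I never went near them and the wrench looks unmoved in the pictures. I did not measure any of the three again.

**What disagreed**
- The force readings while closing stayed under 2 N, well below the 12 N I expected, although the pictures showed the jaw being pulled in.
- The network marks for the bar and handle were several mm off at times, and one bar mark was plainly wrong. I relied on depth and the linkage geometry instead.

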